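Light up and open the rooting-hormone bottle

ROBOT

A 6-joint arm with a two-finger parallel gripper is mounted at the origin on the work surface. World frame = base frame: x ahead of the robot, y to its left, z up, the work surface at z = 0. Lengths are in m, angles in rad, forces in N, time in s.
With the tool pointing down it reaches from about 0.35 to 0.975 m from the base axis. Payload 4.9 kg.
Tool frame: the origin (TCP) lies midway between the tips of the shut fingers; the grasp point (between the pads) lies manip.grip_depth behind it (manip.grip_depth is the distance from the TCP to the grasp point, in m); z points along the fingers, x is the direction in which the jaws open and shut, and the axes are right-handed (so a half turn about z gives the same grasp; the last joint's range is limited). The gripper opens to 85 mm and grips with 20 to 120 N. Pads are 22 mm wide; open, the fingers measure 114 mm over their backs; the gripper's body (76 mm by 85 mm) begins 54 mm behind the grasp point. The pads swing forward as they close: fully open they stand 13 mm farther back than shut.
Start: joints at [-1.334, 0.053, 1.613, -0, 1.476, -0.119], TCP at [0.218, -0.586, 0.231] pointing down, gripper open.
Joint ranges: [-3.01, 3.01], [-1.01, 2.22], [0.06, 2.58], [-1.02, 4.17], [0.09, 2.62], [-3.14, 3.14]. Speed limits (rad/s): [2.57, 2.57, 3.14, 3.14, 3.14, 3.14].

INTERFACE

Orientations are given as a unit quaternion [w, x, y, z].
In Python, from plant import state, grab_frame, ticket, manip gives the robot as it stands.
- The arm moves only by the tool carry_out, never from a script. Its argument "moves" is a list that holds one entry, the list of rows, each a list of 7 numbers: the turn, a rotation vector about the tool's x, y, z each as a share of 5 degrees, from -1 to 1, then the shift along the tool's x, y, z each as a share of 0.04 m, from -1 to 1, then the gripper command: -1 is shut, 1 is fully open, values between are in proportion. A call has 1 to 8 rows; each row shifts and turns the commanded pose from where the row before left it, along the tool's axes as they then stand; what a row does not reach is not made up. A row lasts 1/12 s, in which the tool goes at most 41.7 mm and 7.16 degrees, less where a joint would pass 70% of its speed; a pose out of reach is approached as far as the arm can. A call with a number of a shift or a turn outside -1 to 1 is refused whole. A call with a gripper value outside its range is refused whole. The fingers move at their own pace and stop on an object; the grip force is fixed at half the most. Time passes only in rows, so rows that do not move let the fingers close. It gives the time, the measured TCP pose, the force and the opening at its end, in the units of the state.
- state(): the state, without advancing time (a new reading comes with each control period).
- grab_frame(name): name is "scene" or "side" or "wrist"; returns a dict with "frame" (480x640x3 uint8, red, green, blue), "z_map" (480x640 float32, m along the optical axis (not along the pixel's ray), 0 where there is no reading), "K" (3x3 intrinsics, pixels), "k1" (the pictures are not rectified: a ray, as slopes to the right and down, at radius r is drawn at 1 + k1 r^2 times it, then the intrinsics apply), "world_from_camera" (4x4, takes a point from camera to world coordinates); the wrist camera has in their place "hand_eye" (4x4, takes a point from camera to tool coordinates, whose origin is the TCP and whose axes are the tool frame's). Camera axes: x right, y down, z forward; pixel columns grow to the right and rows downward; lengths in m; the calibration is good to about 2 mm. A picture is of the moment at which its call begins: read the wrist's pose just before it.
- ticket.job_done(): hands the job in, once; it reports no verdict.
The state is a dict: "time": time; "joint_pos": joint angles; "joint_vel": joint speeds; "joint_efforts": joint torques, N m; "tool_pos": TCP position; "tool_rot": TCP orientation; "contact_force": force on the tool from outside, world axes, zero at the start; "ft_torque": the same for the moment, N m; "gripper_width": opening from 0.0 (shut) to 1.0 (fully open).
Only numpy, scipy, OpenCV 4.12 (cv2) and the standard library are available. Lean on these libraries where they do the work, as an engineer would, in place of code of your own. Each camera call takes 0.05 s, during which the arm holds its last target.

TASK

Get the rooting hormone ready for dipping cuttings: swing and tip the bench work lamp so that the middle of its beam falls on the cap of the square white bottle in the steel caddy. Then press the bottle's push-and-turn safety cap down, twist it anticlockwise until it comes free, and finish still holding the cap, level, straight above the open bottle and about a hand's width up, ready to go straight back on. Leave the bottle standing in its caddy and the lamp shining on it, and leave the other things on the bench where they are.

Things in the scene. Friction and masses are not known exactly. Their poses are not given: they have to be found in the camera images.
- lamp: LED work lamp, a post screwed to the bench by a round foot (116 mm across; origin under its centre). On top a dark steel yoke swivels and a grey head (130 wide, 80 tall, 40 mm deep) tilts in it. Both joints have friction (0.15 N m swivel, 0.2 N m tilt) and stay where they are put. x: the way the beam points, seen from above, at swivel 0.
- lamp_handle (a point): Middle of the black round carry bar on top of the lamp's head: 14 mm thick, 90 mm clear between its uprights, 76 mm above the tilt axis, 29 mm of free space under it. Can be gripped from above, fingers in front of and behind it. Axes of the head: x the way the beam shines, y along the bar, z from the head up to the bar.
- lamp_pivot (a point): Centre of the lamp's head, 240 mm above the bench, where the upright swivel axis and the level tilt axis cross; it stays in place as the lamp is adjusted. The beam's middle line runs from here along x (through the middle of the light panel 18 mm ahead); y is the tilt axis, z goes up through the middle of the carry bar.
- lamp_swivel (a joint): Swivel of the lamp's yoke about its upright post (rad), range -2.6 to 2.6; grows anticlockwise seen from above; at 0 the beam points along the lamp foot's own x axis, roughly away from the robot.
- lamp_tilt (a joint): Tilt of the lamp's head in the yoke (rad), range -0.8 to 0.9; 0 = beam level, positive = beam tipped down, negative = up.
- caddy: Galvanised steel caddy of 69 (x) x 134 (y) x 45 mm, screwed to the bench, origin under its centre: two square cells side by side along y, centres 33 mm either side of the origin, floor 3 mm thick. One cell holds the bottle with 1 mm play each side and keeps it from turning; the other a tin.
- bottle_mouth (a point): Middle of the rim of the square white plastic bottle: 60 x 60 mm, 98 mm tall without its cap, 0.2 to 0.4 kg; x, y square to its sides, z up. A round neck of 32 mm with three lugs rises from its shoulder, which is 70 mm above its foot. The lamp's beam is to fall here, on the cap.
- cap_center (a point): Centre, half-way up, of the bottle's ribbed round safety cap: 50 mm across, 29 mm tall, skirt 10 mm above the shoulder; closed, 3.5 mm below the rim. Push down 4.5 to 5 mm (spring 6 N at first, 11 N at 4 mm; bottoms at 5.5), keep it down, turn 60 degrees anticlockwise from above (free from 45, stop at 80), lift. Unpushed it cannot turn or lift.
- tin_center (a point): Bystander: middle of a low round metal tin, 58 mm across and 64 mm tall, in the caddy's other cell.
- dibber_center (a point): Bystander: middle of a wooden dibber, 218 mm long and 30 mm thick, lying on the bench along its own x axis.
- pot_center (a point): Bystander: middle of a grey ceramic pot, 110 mm across and 100 mm tall, origin 50 mm above its foot.
- tray_center (a point): Bystander: middle of a clear plastic seed tray, 150 (x) x 240 (y) x 50 mm, origin half-way up.
- cloche_center (a point): Bystander: small glass cloche, 120 mm across and 168 mm tall with its knob, origin 80 mm up.
- trowel_center (a point): Bystander: hand trowel, 300 mm long, lying on the bench along its own x axis.
- labels_center (a point): Bystander: metal cup, 66 mm across and 85 mm tall, with wooden plant labels standing in it to 150 mm; origin 43 mm up.
Not all that is in view belongs to the job. Leave any purple or turquoise look-alike of the part that bears bottle_mouth alone.

How it is judged:
By the outcome, as a careful person would: the job done as asked, in the order asked, and still so for the second after the job is handed in, while the arm keeps its last pose, push and grip.
It also fails if it takes over 48 s, if anything falls off the work surface, if the arm or the gripper's body presses on something with over 40 N, if the wrist force passes 120 N, or if a joint passes its speed limit or range.

## Working session

There is one attempt and no reset: what is moved stays moved. The work goes in short steps, Python scripts to look and compute and a tool call to move; the robot and the scene stay as the last step left them, time stands still between calls to the robot, and variables do not carry over. Pictures are saved under pics/ and viewed, and the job is handed in when it is done.

Besides the shell and the picture viewer there is one more tool, called by a JSON object that holds its "method" and its "body". carry_out: Moves the arm, as the interface text tells. Shift numbers are shares of 0.04 m and turn numbers shares of 5 degrees, none past 1 either way. Its arguments: {"type":"object","properties":{"moves":{"type":"array"}},"required":["moves"]}

```bash
ls; mkdir -p pics; python3 - <<'E'
from plant import state, grab_frame, manip
import cv2
print(state()); print(manip.grip_depth)
for n in ["scene","side","wrist"]:
    g=grab_frame(n); cv2.imwrite(f"pics/{n}0.png",g["frame"][:,:,::-1]); print(n,g["K"],g["k1"],g.get("world_from_camera",g.get("hand_eye")))
E
```

```text
pics
{'time': 0.0, 'joint_pos': array([-1.33398355e+00,  5.33557560e-02,  1.61431431e+00, -4.38777254e-06,
        1.47599992e+00, -1.18989321e-01]), 'joint_vel': array([ 0.00144963, -0.00085467,  0.00014113, -0.00146504, -0.00181801,
       -0.00109443]), 'joint_efforts': array([ 7.16131854e-04, -3.93684232e+01, -3.70174313e+01,  3.51254403e-05,
        7.16331677e-03,  4.32437488e-06]), 'tool_pos': array([ 0.21757015, -0.58523392,  0.23005157]), 'tool_rot': array([-6.88297713e-04,  8.21078948e-01, -5.70813702e-01, -7.77865754e-04]), 'contact_force': array([-0.69954097, -0.23618174, -0.11359766]), 'ft_torque': array([0.02059197, 0.00403918, 0.04263018]), 'gripper_width': 0.9978703085239304}
0.0187
scene [[482.98313815   0.         318.9730366 ]
 [  0.         482.98313815 241.82683932]
 [  0.           0.           1.        ]] -0.06594313755285572 [[ 0.74564461  0.47054748 -0.47180419  1.09698138]
 [ 0.66618668 -0.5110454   0.54316471 -0.62242272]
 [ 0.01447143 -0.71931751 -0.69453071  1.02677455]
 [ 0.          0.          0.          1.        ]]
side [[485.01906356   0.         324.43539771]
 [  0.         485.01906356 244.87725855]
 [  0.           0.           1.        ]] -0.05117780757943128 [[-0.96888262 -0.14210275  0.20266544  0.33961555]
 [-0.24742856  0.57836658 -0.77734884  0.85710369]
 [-0.00675151 -0.80330499 -0.5955296   0.84589667]
 [ 0.          0.          0.          1.        ]]
wrist [[394.38091081   0.         321.81534825]
 [  0.         394.38091081 241.43153486]
 [  0.           0.           1.        ]] -0.06495258267933267 [[ 9.99999852e-01 -5.41775253e-04  4.12031092e-05 -6.05061789e-05]
 [ 5.04690593e-04  9.54282087e-01  2.98907082e-01 -7.68968561e-02]
 [-2.01259849e-04 -2.98907017e-01  9.54282220e-01 -1.42857281e-01]
 [ 0.00000000e+00  0.00000000e+00  0.00000000e+00  1.00000000e+00]]
```

View pics/scene0.png

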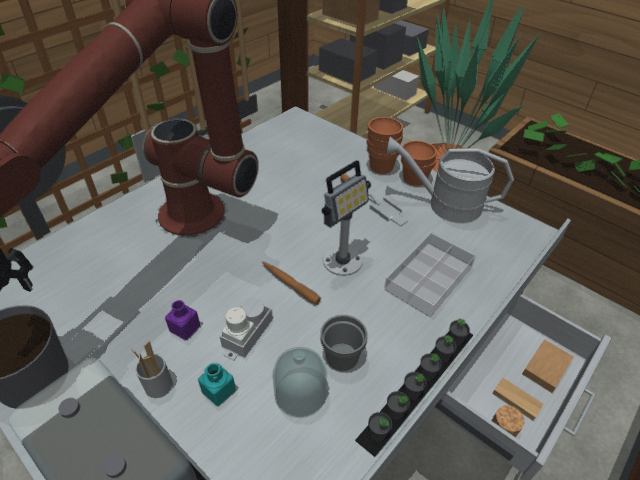

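View pics/side0.png

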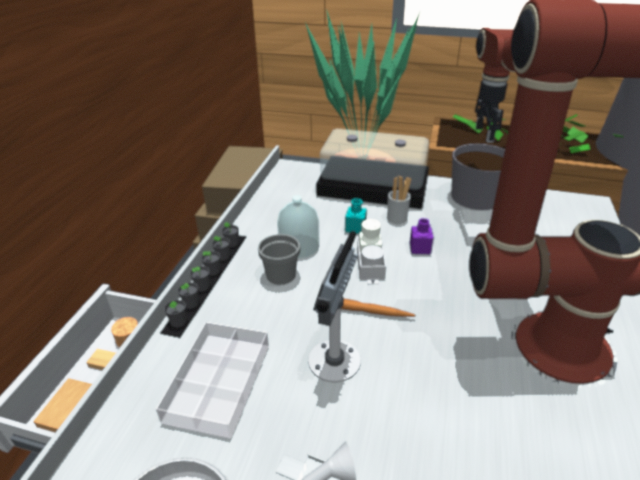

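View pics/wrist0.png

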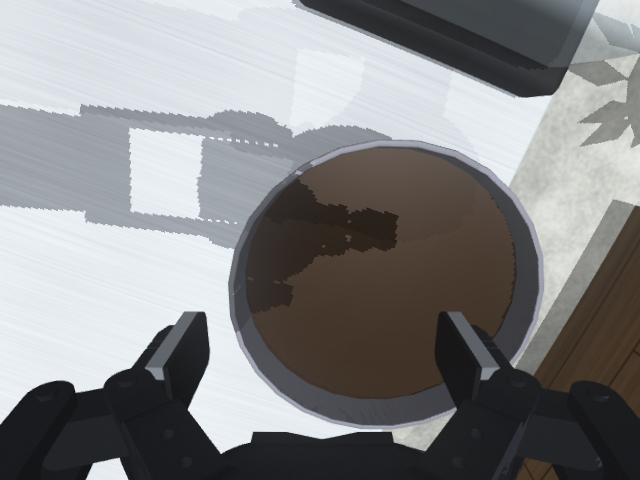

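The white bottle with its cap stands in the caddy at scene (237,320) and side (371,235). The look-alikes are purple (182,318) and turquoise (216,383). The lamp is at (345,205), the dibber at (290,283). I'll enlarge the bottle and lamp and measure them.

```bash
cat > h.py <<'E'
import numpy as np, cv2
from plant import state, grab_frame, manip
from scipy.spatial.transform import Rotation as R
def T_tool(s=None):
    s=s or state(); q=s["tool_rot"]; T=np.eye(4); T[:3,:3]=R.from_quat([q[1],q[2],q[3],q[0]]).as_matrix(); T[:3,3]=s["tool_pos"]; return T
def grab(n):
    T=T_tool() if n=="wrist" else None
    g=grab_frame(n)
    g["T"]=T@g["hand_eye"] if n=="wrist" else g["world_from_camera"]
    return g
def rays(g,px):
    px=np.asarray(px,float).reshape(-1,1,2)
    d=np.array([g["k1"],0,0,0,0.])
    u=cv2.undistortPointsIter(px,g["K"],d,None,None,(3,50,1e-10)).reshape(-1,2)
    return np.c_[u,np.ones(len(u))]
def pts(g,px):
    px=np.asarray(px).reshape(-1,2); r=rays(g,px); z=g["z_map"][px[:,1].astype(int),px[:,0].astype(int)]
    return (r*z[:,None])@g["T"][:3,:3].T+g["T"][:3,3]
def cloud(g):
    v,u=np.mgrid[0:480,0:640]; px=np.c_[u.ravel(),v.ravel()]
    P=pts(g,px); P[g["z_map"].ravel()==0]=np.nan
    return P.reshape(480,640,3)
def plane(g,px,z):
    r=rays(g,px)@g["T"][:3,:3].T; o=g["T"][:3,3]; return o+r*((z-o[2])/r[:,2])[:,None]
def proj(g,P):
    P=np.atleast_2d(P); Ti=np.linalg.inv(g["T"]); c=P@Ti[:3,:3].T+Ti[:3,3]
    s=c[:,:2]/c[:,2:]; r2=(s**2).sum(1,keepdims=True); s=s*(1+g["k1"]*r2)
    return s*[g["K"][0,0],g["K"][1,1]]+g["K"][:2,2]
def crop(g,x0,x1,y0,y1,f,name):
    cv2.imwrite("pics/"+name,cv2.resize(g["frame"][y0:y1,x0:x1,::-1],None,fx=f,fy=f,interpolation=cv2.INTER_CUBIC))
E
python3 - <<'E'
from h import *
for n,b,l in [("scene",(190,290,290,370),(300,390,150,280)),("side",(320,450,180,300),(290,380,220,390))]:
    g=grab(n); np.save(n+"0.npy",g,allow_pickle=True)
    crop(g,*b,6,f"{n}_bot.png"); crop(g,*l,4,f"{n}_lamp.png")
    C=cloud(g)
    for nm,(x0,x1,y0,y1) in (("bot",b),("lamp",l)):
        p=C[y0:y1,x0:x1].reshape(-1,3)
        if nm=="bot":
            for a,c in((.035,.05),(.06,.07),(.07,.08),(.09,.108),(.108,.125)):
                m=p[(p[:,2]>a)&(p[:,2]<c)]; print(n,a,len(m),m.min(0).round(3) if len(m) else 0,m.max(0).round(3) if len(m) else 0)
        else:
            for a,c in ((.005,.02),(.03,.1),(.12,.2),(.2,.28),(.28,.33)):
                m=p[(p[:,2]>a)&(p[:,2]<c)]; print(n,a,len(m),np.nanmean(m,0).round(3) if len(m) else 0,m.min(0).round(3) if len(m) else 0,m.max(0).round(3) if len(m) else 0)
print(state()["time"])
E
```

```text
scene 0.035 392 [ 0.38  -0.292  0.035] [ 0.539 -0.119  0.05 ]
scene 0.06 576 [ 0.368 -0.329  0.06 ] [ 0.562 -0.132  0.07 ]
scene 0.07 86 [ 0.374 -0.347  0.07 ] [ 0.562 -0.141  0.08 ]
scene 0.09 171 [ 0.475 -0.363  0.09 ] [ 0.664 -0.201  0.108]
scene 0.108 352 [ 0.471 -0.264  0.108] [ 0.678 -0.202  0.125]
scene 0.005 1058 [0.467 0.265 0.009] [0.037 0.051 0.005] [0.631 0.623 0.02 ]
scene 0.03 491 [0.392 0.433 0.066] [0.266 0.151 0.03 ] [0.671 0.614 0.1  ]
scene 0.12 253 [0.503 0.17  0.167] [0.413 0.091 0.121] [0.521 0.485 0.2  ]
scene 0.2 1375 [0.512 0.151 0.249] [0.467 0.08  0.2  ] [0.531 0.254 0.28 ]
scene 0.28 398 [0.491 0.163 0.304] [0.475 0.106 0.28 ] [0.513 0.226 0.324]
side 0.035 894 [ 0.32  -0.639  0.035] [ 0.711 -0.118  0.05 ]
side 0.06 858 [ 0.323 -0.527  0.06 ] [ 0.63 -0.13  0.07]
side 0.07 398 [ 0.334 -0.532  0.07 ] [ 0.626 -0.129  0.08 ]
side 0.09 383 [ 0.336 -0.537  0.09 ] [ 0.573 -0.198  0.108]
side 0.108 227 [ 0.412 -0.457  0.108] [ 0.514 -0.197  0.125]
side 0.005 1727 [0.507 0.099 0.01 ] [ 0.426 -0.364  0.005] [0.684 0.225 0.02 ]
side 0.03 1989 [ 0.561 -0.127  0.064] [ 0.427 -0.332  0.03 ] [0.705 0.181 0.1  ]
side 0.12 298 [0.498 0.183 0.167] [ 0.482 -0.183  0.12 ] [0.699 0.241 0.2  ]
side 0.2 1282 [0.492 0.206 0.254] [0.467 0.103 0.2  ] [0.527 0.254 0.28 ]
side 0.28 536 [0.486 0.185 0.307] [0.471 0.105 0.28 ] [0.509 0.232 0.323]
0.25
```

View pics/scene_bot.png

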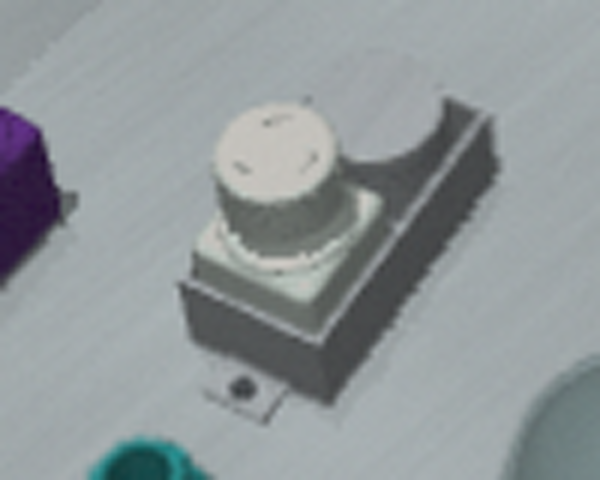

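View pics/scene_lamp.png

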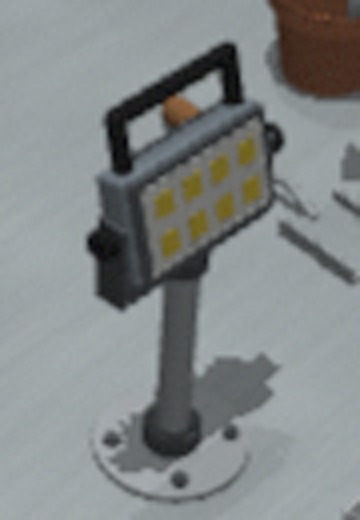

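View pics/side_lamp.png

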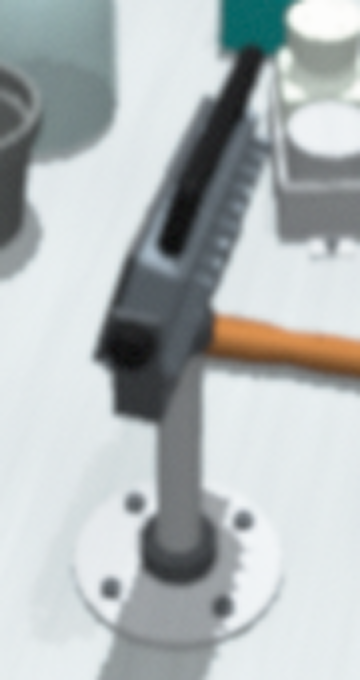

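View pics/side_bot.png

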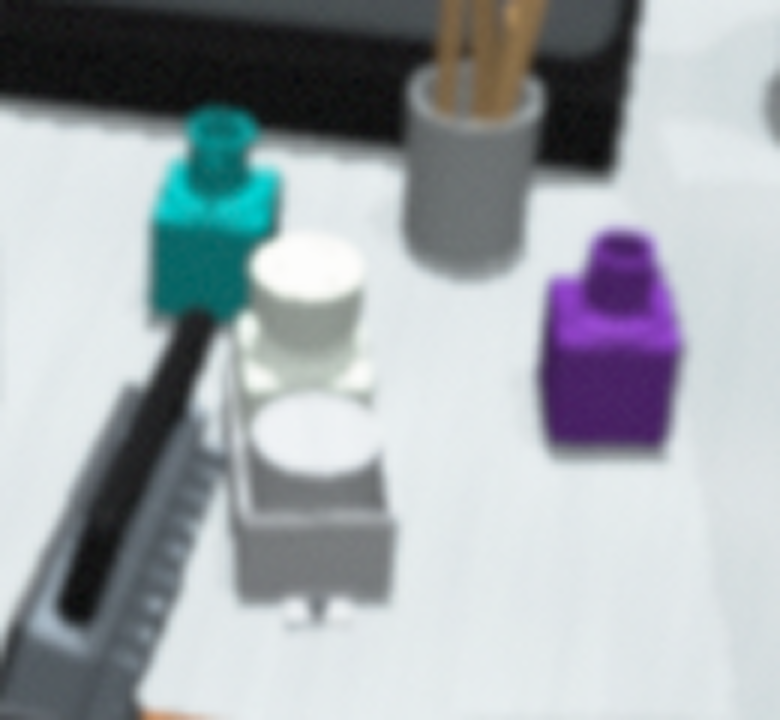

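```bash
cat > lamp.py <<'E'
from h import *
def bar(g,C=None,box=((.40,.60),(.05,.28))):
    C=cloud(g) if C is None else C
    f=g["frame"].astype(int); m=(C[...,2]>.285)&(C[...,2]<.335)&(f.max(2)<60)
    m&=(C[...,0]>box[0][0])&(C[...,0]<box[0][1])&(C[...,1]>box[1][0])&(C[...,1]<box[1][1])
    return C[m]
E
python3 - <<'E'
from lamp import *
for n in ("scene","side"):
    g=np.load(n+"0.npy",allow_pickle=True).item(); C=cloud(g)
    # cap top
    m=(C[...,2]>.106)&(C[...,2]<.118)&(abs(C[...,0]-.49)<.04)&(abs(C[...,1]+.232)<.05)
    P=C[m]; z=np.median(P[:,2]); c=cv2.minEnclosingCircle(P[abs(P[:,2]-z)<.003][:,:2].astype(np.float32)); print(n,"cap",len(P),P.mean(0).round(4),z,c)
    # by rays onto plane
    v,u=np.nonzero(m&(abs(C[...,2]-z)<.003)); Q=plane(g,np.c_[u,v],.112); print(" ray", cv2.fitEllipse(Q[:,:2].astype(np.float32)) if 0 else cv2.minEnclosingCircle(Q[:,:2].astype(np.float32)))
    # caddy edges: points at z 40-48
    m=(C[...,2]>.041)&(C[...,2]<.049)&(abs(C[...,0]-.49)<.06)&(abs(C[...,1]+.2)<.1)
    print(" caddy",cv2.minAreaRect(C[m][:,:2].astype(np.float32)))
    m=(C[...,2]>.066)&(C[...,2]<.078)&(abs(C[...,0]-.49)<.05)&(abs(C[...,1]+.232)<.05)
    print(" shoulder",np.median(C[m][:,2]),cv2.minAreaRect(C[m][:,:2].astype(np.float32)))
    # lamp
    B=bar(g,C); 
    top=B[B[:,2]>B[:,2].max()-.02]
    c=B.mean(0); U,S,V=np.linalg.svd(B-c); print(" bar",len(B),c.round(4),V[0].round(3),B.min(0).round(4),B.max(0).round(4))
    # foot disc
    f=g["frame"].astype(int)
    m=(C[...,2]>.004)&(C[...,2]<.03)&(abs(C[...,0]-.49)<.09)&(abs(C[...,1]-.165)<.09); Q=C[m]; print(" foot",len(Q),np.median(Q[:,2]),cv2.minEnclosingCircle(Q[:,:2].astype(np.float32)))
    m=(C[...,2]>.205)&(C[...,2]<.275)&(abs(C[...,0]-.49)<.06)&(abs(C[...,1]-.165)<.09); Q=C[m]
    print(" head",len(Q),cv2.minAreaRect(Q[:,:2].astype(np.float32)))
    m2=m&(f[...,0]>120)&((f[...,0]-f[...,2])>60); Q=C[m2]
    if len(Q)>20:
        c=Q.mean(0);U,S,V=np.linalg.svd(Q-c);print(" panel",len(Q),c.round(4),V[2].round(3),S)
    m2=m&(f.min(2)>140); Q=C[m2]
E
```

```text
scene cap 298 [ 0.4972 -0.2257  0.1112] 0.1114038496172658 ((0.49633949995040894, -0.2244790494441986), 0.025967974215745926)
 ray ((0.49756675958633423, -0.2253797948360443), 0.025842510163784027)
 caddy ((0.4878237843513489, -0.19264847040176392), (0.06999174505472183, 0.13817822933197021), 14.654739379882812)
 shoulder 0.06900120520953179 ((0.49568551778793335, -0.21792012453079224), (0.056126877665519714, 0.07490183413028717), 12.593748092651367)
 bar 242 [0.4886 0.1623 0.3102] [0.054 0.999 0.002] [0.4791 0.1082 0.2856] [0.5017 0.2232 0.323 ]
 foot 828 0.008581274355371704 ((0.4951154887676239, 0.15875136852264404), 0.10206124931573868)
 head 1122 ((0.5007408261299133, 0.16721343994140625), (0.1742676943540573, 0.058999814093112946), 85.9930648803711)
side cap 174 [ 0.4901 -0.2212  0.1119] 0.11228824237679341 ((0.48976314067840576, -0.225017711520195), 0.02641386352479458)
 ray ((0.49084240198135376, -0.2233954817056656), 0.0255160890519619)
 caddy ((0.481926828622818, -0.1905461549758911), (0.06919469684362411, 0.13710206747055054), 14.69798755645752)
 shoulder 0.06956206697210393 ((0.48975399136543274, -0.2149219959974289), (0.059911686927080154, 0.06330342590808868), 6.797469615936279)
 bar 312 [0.481  0.1908 0.3143] [ 0.097  0.983 -0.154] [0.4725 0.1172 0.2856] [0.495  0.2282 0.3234]
 foot 1534 0.007969954040344451 ((0.4922735393047333, 0.1405380368232727), 0.08594731241464615)
 head 980 ((0.49216601252555847, 0.18003016710281372), (0.15105080604553223, 0.052923280745744705), 79.90363311767578)
```

The bottle in the caddy is clearly the white one, and its cap top is near (0.494,-0.224,0.112). The lamp bar is near (0.485,0.165,0.316) and runs along about y. Next I raise the arm, turn about 65° and fly over the lamp for a wrist view.

{"method": "carry_out", "body": {"moves": [[[0, 0, -1, 0, 0, -1, 1], [0, 0, -1, 0, 0, -1, 1], [0, 0, -1, 0, 0, -1, 1], [0, 0, -1, 0, 0, -1, 1], [0, 0, -1, 0, 0, -0.8, 1], [0, 0, -1, 0, 0, 0, 1], [0, 0, -1, 0, 0, 0, 1], [0, 0, -1, 0, 0, 0, 1]]]}}

```text
time: 0.92
tool_pos: [0.2178, -0.586, 0.4245]
tool_rot: [0.001, 0.967, -0.253, 0.0]
contact_force: [-0.2, 0.0, -0.5]
gripper_width: 1.003
```

{"method": "carry_out", "body": {"moves": [[[0, 0, -1, 0, 0, 0, 1], [0, 0, -1, 0, 0, 0, 1], [0, 0, -1, 0, 0, 0, 1], [0, 0, -1, 0, 0, 0, 1], [0, 0, -1, 0, 0, 0, 1], [0, 0, 0, 0.26, -0.96, 0, 1], [0, 0, 0, 0.26, -0.96, 0, 1], [0, 0, 0, 0.26, -0.96, 0, 1]]]}}

```text
time: 1.58
tool_pos: [0.2581, -0.4725, 0.4223]
tool_rot: [-0.001, 0.999, -0.041, -0.0]
contact_force: [0.6, 0.1, 0.9]
gripper_width: 0.998
```

{"method": "carry_out", "body": {"moves": [[[0, 0, 0, 0.26, -0.96, 0, 1], [0, 0, 0, 0.26, -0.96, 0, 1], [0, 0, 0, 0.26, -0.96, 0, 1], [0, 0, 0, 0.26, -0.96, 0, 1], [0, 0, 0, 0.26, -0.96, 0, 1], [0, 0, 0, 0.26, -0.96, 0, 1], [0, 0, 0, 0.26, -0.96, 0, 1], [0, 0, 0, 0.26, -0.96, 0, 1]]]}}

```text
time: 2.25
tool_pos: [0.3657, -0.1721, 0.4234]
tool_rot: [0.0, 0.999, -0.041, 0.0]
contact_force: [0.3, -0.4, -0.2]
gripper_width: 0.999
```

{"method": "carry_out", "body": {"moves": [[[0, 0, 0, 0.26, -0.96, 0, 1], [0, 0, 0, 0.26, -0.96, 0, 1], [0, 0, 0, 0.26, -0.96, 0, 1], [0, 0, 0, 0.26, -0.96, 0, 1], [0, 0, 0, 0.26, -0.96, 0, 1], [0, 0, 0, 0.26, -0.96, 0, 1], [0, 0, 0, 0.26, -0.96, 0, 1], [0, 0, 0, 0.26, -0.96, 0, 1]]]}}

```text
time: 2.92
tool_pos: [0.4734, 0.1277, 0.4234]
tool_rot: [0.0, 0.999, -0.04, 0.0]
contact_force: [0.7, -0.6, 0.1]
gripper_width: 0.997
```

{"method": "carry_out", "body": {"moves": [[[0, 0, 0, 0.26, -0.96, 0, 1], [0, 0, 0, 0, 0, 0, 1], [0, 0, 0, 0, 0, 0, 1]]]}}

```text
time: 3.17
tool_pos: [0.4868, 0.1647, 0.4224]
tool_rot: [0.0, 0.999, -0.038, -0.001]
contact_force: [0.6, -0.6, 0.2]
gripper_width: 0.999
```

```bash
python3 - <<'E'
from lamp import *
s=state(); print(s["time"],s["tool_pos"],T_tool(s)[:3,:3].round(3))
g=grab("wrist"); np.save("w1.npy",g,allow_pickle=True); cv2.imwrite("pics/w1.png",g["frame"][:,:,::-1])
C=cloud(g); B=bar(g,C); c=B.mean(0); U,S,V=np.linalg.svd(B-c); print(len(B),c,V[0],B.min(0),B.max(0))
E
```

```text
3.1667 [0.48678201 0.16466621 0.42236077] [[ 0.997 -0.077 -0.002]
 [-0.077 -0.997 -0.001]
 [-0.002  0.001 -1.   ]]
3707 [0.48496717 0.17360137 0.317439  ] [5.69460056e-02 9.98377255e-01 9.52281939e-05] [0.47444419 0.11199373 0.28502546] [0.50049532 0.22694035 0.32274419]
```

View pics/w1.png

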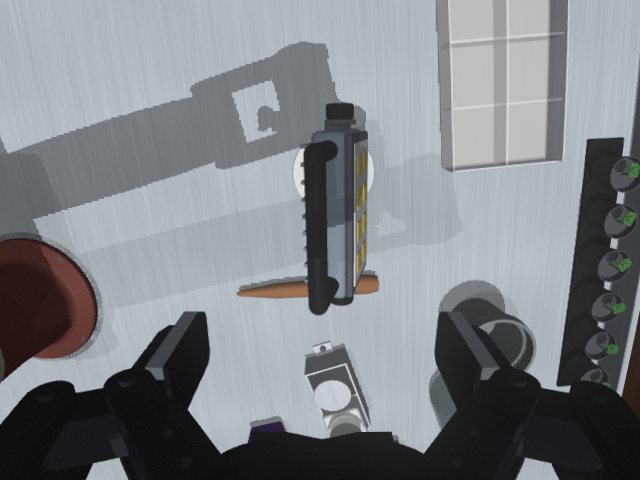

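```bash
python3 - <<'E'
from lamp import *
g=np.load("w1.npy",allow_pickle=True).item(); C=cloud(g); f=g["frame"].astype(int)
near=(abs(C[...,0]-.49)<.1)&(abs(C[...,1]-.17)<.1)
top=near&(C[...,2]>.317)&(C[...,2]<.33)&(f.max(2)<70); P=C[top]; print("top bar",len(P),P.min(0),P.max(0),cv2.minAreaRect(P[:,:2].astype(np.float32)))
m=near&(C[...,2]>.2)&(C[...,2]<.285)&(f[...,0]-f[...,2]>60); P=C[m]
c=P.mean(0);U,S,V=np.linalg.svd(P-c); print("panel LEDs",len(P),c,V[2],S, P.min(0),P.max(0))
# head top face: grey z ~.28
m=near&(C[...,2]>.255)&(C[...,2]<.295)&(f.min(2)>70); P=C[m]; c=P.mean(0);U,S,V=np.linalg.svd(P-c); print("headtop",len(P),c,V,S)
# foot
m=near&(C[...,2]>.004)&(C[...,2]<.02); P=C[m]; print("foot z",np.median(P[:,2]),len(P))
cnt,_=cv2.findContours(m.astype(np.uint8),0,1); k=max(cnt,key=cv2.contourArea); 
for n in ("scene","side"):
    gs=np.load(n+"0.npy",allow_pickle=True).item(); Cs=cloud(gs); fs=gs["frame"].astype(int)
    ms=(abs(Cs[...,0]-.49)<.1)&(abs(Cs[...,1]-.17)<.1)&(Cs[...,2]>.005)&(Cs[...,2]<.012)
    ms=cv2.morphologyEx(ms.astype(np.uint8),cv2.MORPH_OPEN,np.ones((3,3)))
    nl,lab,st,ce=cv2.connectedComponentsWithStats(ms); i=1+st[1:,4].argmax(); Q=Cs[lab==i]
    print(n,len(Q),cv2.minEnclosingCircle(Q[:,:2].astype(np.float32)))
ms=m.astype(np.uint8); ms=cv2.morphologyEx(ms,cv2.MORPH_OPEN,np.ones((3,3)))
nl,lab,st,ce=cv2.connectedComponentsWithStats(ms); i=1+st[1:,4].argmax()
for j in range(1,nl):
  if st[j,4]>200: print(st[j],C[lab==j].min(0),C[lab==j].max(0),cv2.minEnclosingCircle(C[lab==j][:,:2].astype(np.float32)))
E
```

```text
top bar 3104 [0.47444419 0.11144413 0.31700892] [0.49262126 0.22647765 0.32274419] ((0.4834987223148346, 0.1689338982105255), (0.11516868323087692, 0.013048295862972736), 86.73324584960938)
panel LEDs 193 [0.51820804 0.14799742 0.24928134] [ 0.96570913 -0.05389709  0.25397042] [0.2752739  0.19712103 0.00301813] [0.51210965 0.11960759 0.22957169] [0.52479015 0.18359383 0.26807098]
headtop 4033 [0.5003784  0.16825336 0.27740251] [[ 1.60589757e-03 -9.99928887e-01  1.18170328e-02]
 [ 9.87200161e-01 -2.99329050e-04 -1.59485899e-01]
 [ 1.59478095e-01  1.19218947e-02  9.87129478e-01]] [2.24162793 0.57474692 0.33186095]
foot z 0.008062863065329995 645
scene 199 ((0.5290692448616028, 0.17402711510658264), 0.05112222582101822)
side 1033 ((0.4992538094520569, 0.1666610836982727), 0.05913260579109192)
[292 148  12  49 406] [0.44420166 0.13677963 0.00423075] [0.46321699 0.20416687 0.01088106] ((0.4574013352394104, 0.1704680323600769), 0.03379899263381958)
[367 154   7  36 201] [0.54873911 0.1395818  0.00491842] [0.55925646 0.18875944 0.01058879] ((0.552128791809082, 0.16418659687042236), 0.024717355147004128)
```

The wrist view shows the lamp tipped up: tilt ≈ -0.257, azimuth ≈ -3.2°, and the bar centre at (0.4835,0.169). That puts the pivot near (0.502,0.168,0.24). I'll align the tool with the head before gripping.

{"method": "carry_out", "body": {"moves": [[[0, 0, -0.24, -0.27, -0.05, 0.5, 1], [0, 0, 0, -0.27, -0.05, 0.5, 1], [0, 1, 0, 0, 0, 0, 1], [0, 1, 0, 0, 0, 0, 1], [0, 0.94, 0, 0, 0, 0, 1], [0, 0, 0, 0, 0, 0, 1], [0, 0, 0, 0, 0, 0, 1]]]}}

```text
time: 3.8
tool_pos: [0.4648, 0.1674, 0.3839]
tool_rot: [0.004, 0.991, -0.03, 0.128]
contact_force: [0.9, 0.8, -0.3]
gripper_width: 1.002
```

```bash
cat > go.py <<'E'
from h import *
import sys
def delta(target,s=None):
    T=T_tool(s); return (T[:3,:3].T@(np.array(target)-T[:3,3]))/.04
def rep():
    s=state(); T=T_tool(s); print("t",round(s["time"],2),"pos",T[:3,3].round(4),"x",T[:3,0].round(3),"z",T[:3,2].round(3),"F",s["contact_force"].round(1),"w",round(float(s["gripper_width"]),3),"j",s["joint_pos"].round(2)); return T
E
python3 - <<'E'
from go import *
T=rep(); zz=T[:3,2]; print(delta(np.array([.4835,.169,.3135])+.0187*zz))
E
```

```text
t 3.8 pos [0.4648 0.1674 0.3839] x [ 0.965 -0.059  0.254] z [ 0.254 -0.015 -0.967] F [ 0.9  0.8 -0.3] w 1.002 j [ 0.24 -0.47  1.83 -0.07  1.54  0.29]
[ 8.99939386e-04 -6.72893011e-02  2.28796140e+00]
```

{"method": "carry_out", "body": {"moves": [[[0, 0, 0, 0, -0.07, 0.75, 1], [0, 0, 0, 0, 0, 0.75, 1], [0, 0, 0, 0, 0, 0.5, 1], [0, 0, 0, 0, 0, 0.28, 1], [0, 0, 0, 0, 0, 0, 1], [0, 0, 0, 0, 0, 0, 1]]]}}

```text
time: 4.3
tool_pos: [0.4892, 0.1694, 0.2953]
tool_rot: [0.004, 0.991, -0.03, 0.127]
contact_force: [0.8, -0.1, 1.0]
gripper_width: 0.999
```

```bash
python3 - <<'E'
from go import *
rep(); g=grab("wrist"); cv2.imwrite("pics/w2.png",g["frame"][:,:,::-1])
E
```

```text
t 4.3 pos [0.4892 0.1694 0.2953] x [ 0.966 -0.059  0.253] z [ 0.252 -0.016 -0.968] F [ 0.8 -0.1  1. ] w 0.999 j [ 0.23 -0.4   1.92 -0.07  1.38  0.29]
```

View pics/w2.png

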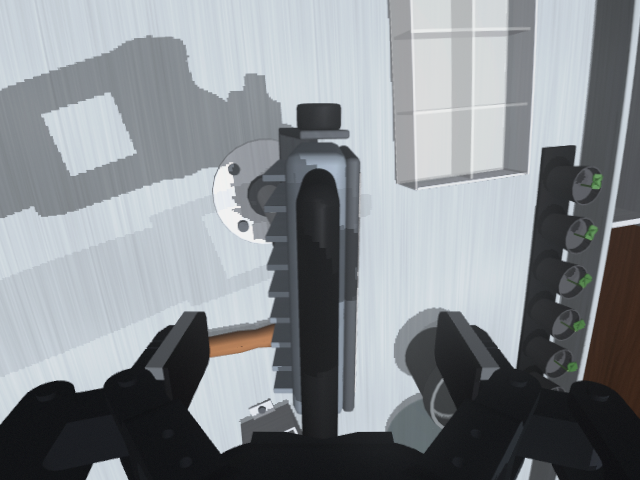

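The bar sits centred between the fingers (bar column about 320) and runs parallel to the pads, so I close.

{"method": "carry_out", "body": {"moves": [[[0, 0, 0, 0, 0, 0, -1], [0, 0, 0, 0, 0, 0, -1], [0, 0, 0, 0, 0, 0, -1], [0, 0, 0, 0, 0, 0, -1], [0, 0, 0, 0, 0, 0, -1], [0, 0, 0, 0, 0, 0, -1], [0, 0, 0, 0, 0, 0, -1], [0, 0, 0, 0, 0, 0, -1]]]}}

```text
time: 5.02
tool_pos: [0.4886, 0.1699, 0.2955]
tool_rot: [0.004, 0.991, -0.029, 0.128]
contact_force: [-3.5, -0.7, 2.0]
gripper_width: 0.142
```

```bash
python3 - <<'E'
from go import *
rep()
E
```

```text
t 5.02 pos [0.4886 0.1699 0.2955] x [ 0.966 -0.057  0.254] z [ 0.253 -0.015 -0.967] F [-3.5 -0.7  2. ] w 0.142 j [ 0.23 -0.4   1.92 -0.07  1.38  0.29]
```

{"method": "carry_out", "body": {"moves": [[[0, -0.49, 0, 0.061, 0, 0, -1], [0, -0.49, 0, 0.061, 0, 0, -1], [0, -0.49, 0, 0.061, 0, 0, -1], [0, -0.49, 0, 0.061, 0, 0, -1], [0, -0.49, 0, 0.061, 0, 0, -1], [0, -0.49, 0, 0.061, 0, 0, -1], [0, 0, 0, 0, 0, 0, -1]]]}}

```text
time: 5.6
tool_pos: [0.5039, 0.1691, 0.2971]
tool_rot: [-0.0, 1.0, -0.03, -0.001]
contact_force: [-1.5, 0.9, 3.3]
gripper_width: 0.14
```

```bash
python3 - <<'E'
from go import *
rep()
E
```

```text
t 5.6 pos [0.5039 0.1691 0.2971] x [ 0.998 -0.06  -0.002] z [-0.002  0.001 -1.   ] F [-1.5  0.9  3.3] w 0.14 j [ 0.18 -0.2   1.75  0.    1.6   0.24]
```

{"method": "carry_out", "body": {"moves": [[[0, 0, 0.5, 0, 0, 0, -1], [0, 0, 0.8, 0, 0, 0, -1], [0, 0, 0.8, 0, 0, 0, -1], [0, 0, 0.8, 0, 0, 0, -1], [0, 0, 0.8, 0, 0, 0, -1], [0, 0, 0.8, 0, 0, 0, -1], [0, 0, 0.8, 0, 0, 0, -1], [0, 0, 0.8, 0, 0, 0, -1]]]}}

```text
time: 6.27
tool_pos: [0.5039, 0.1685, 0.2972]
tool_rot: [0.0, 0.956, -0.293, 0.002]
contact_force: [2.0, -2.5, -0.3]
gripper_width: 0.14
```

```bash
python3 - <<'E'
from go import *
rep(); print(state()["ft_torque"])
E
```

```text
t 6.27 pos [0.5039 0.1685 0.2972] x [ 0.828 -0.561  0.004] z [ 0.004 -0.001 -1.   ] F [ 2.  -2.5 -0.3] w 0.14 j [ 0.18 -0.21  1.75 -0.    1.6   0.78]
[-0.26635099 -0.37255662  0.1807827 ]
```

{"method": "carry_out", "body": {"moves": [[[0, 0, 0.8, 0, 0, 0, -1], [0, 0, 0.8, 0, 0, 0, -1], [0, 0, 0.8, 0, 0, 0, -1], [0, 0, 0.8, 0, 0, 0, -1], [0, 0, 0.8, 0, 0, 0, -1], [0, 0, 0.8, 0, 0, 0, -1], [0, 0, 0.8, 0, 0, 0, -1], [0, 0, 0.8, 0, 0, 0, -1]]]}}

```text
time: 6.93
tool_pos: [0.5041, 0.168, 0.2972]
tool_rot: [-0.0, 0.838, -0.546, 0.002]
contact_force: [2.5, -2.9, 0.4]
gripper_width: 0.142
```

{"method": "carry_out", "body": {"moves": [[[0, 0, 0.8, 0, 0, 0, -1], [0, 0, 0.8, 0, 0, 0, -1], [0, 0, 0.8, 0, 0, 0, -1], [0, 0, 0.8, 0, 0, 0, -1], [0, 0, 0.8, 0, 0, 0, -1], [0, 0, 0.8, 0, 0, 0, -1], [0, 0, 0.3, 0, 0, 0, -1], [0, 0, 0, 0, 0, 0, -1]]]}}

```text
time: 7.6
tool_pos: [0.5044, 0.1675, 0.2972]
tool_rot: [0.0, -0.698, 0.716, -0.003]
contact_force: [3.5, -4.2, -0.9]
gripper_width: 0.137
```

```bash
python3 - <<'E'
from go import *
rep()
for n in ("wrist","side"):
    g=grab(n); np.save(n+"3.npy",g,allow_pickle=True); cv2.imwrite(f"pics/{n}3.png",g["frame"][:,:,::-1])
E
```

```text
t 7.6 pos [0.5044 0.1675 0.2972] x [-0.027 -1.     0.004] z [ 0.005 -0.004 -1.   ] F [ 3.5 -4.2 -0.9] w 0.137 j [ 0.18 -0.21  1.75 -0.    1.59  1.78]
```

View pics/wrist3.png

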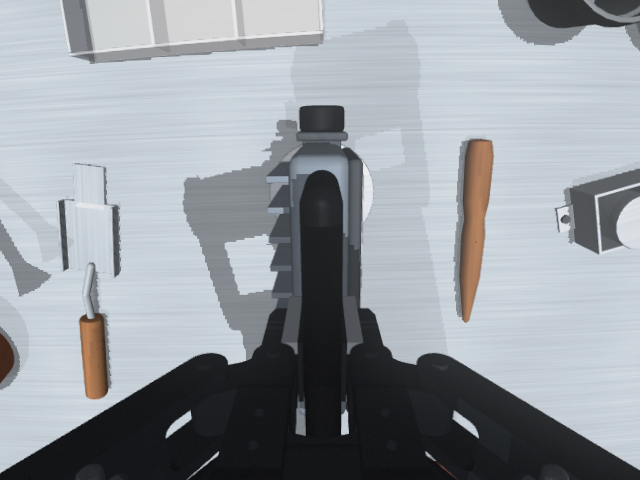

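View pics/side3.png

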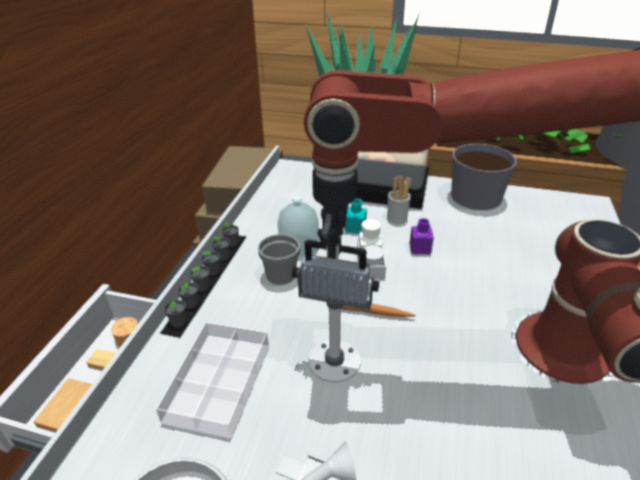

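{"method": "carry_out", "body": {"moves": [[[0, -0.5, 0, 0.062, 0, 0, -1], [0, -0.55, 0, 0.068, 0, 0, -1], [0, -0.55, 0, 0.068, 0, 0, -1], [0, -0.55, 0, 0.068, 0, 0, -1], [0, -0.55, 0, 0.068, 0, 0, -1], [0, -0.55, 0, 0.068, 0, 0, -1], [0, -0.55, 0, 0.068, 0, 0, -1], [0, 0, 0, 0, 0, 0, -1]]]}}

```text
time: 8.37
tool_pos: [0.5039, 0.1488, 0.2943]
tool_rot: [0.12, -0.688, 0.707, 0.114]
contact_force: [4.7, -1.9, -1.3]
gripper_width: 0.139
```

```bash
python3 - <<'E'
from go import *
T=rep(); 
for n in ("scene",):
    g=grab(n); np.save(n+"4.npy",g,allow_pickle=True); cv2.imwrite(f"pics/{n}4.png",g["frame"][:,:,::-1])
# beam implied by gripper
d=T[:3,0]; p=T[:3,3]+.0573*T[:3,2]; k=(p[1]+.2245)/-d[1]; print("pivot",p,"beam at cap y",p+k*d)
E
```

```text
t 8.37 pos [0.5039 0.1488 0.2943] x [-0.026 -0.945 -0.326] z [ 0.013  0.325 -0.946] F [ 4.7 -1.9 -1.3] w 0.139 j [-0.03 -0.27  1.83  0.33  1.58  1.57]
pivot [0.50468273 0.16748989 0.2401236 ] beam at cap y [ 0.49398118 -0.2245      0.10510023]
```

View pics/scene4.png

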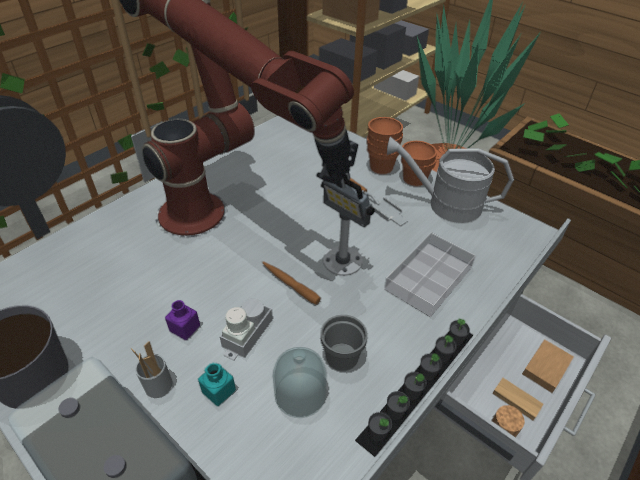

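{"method": "carry_out", "body": {"moves": [[[0, 0, 0, 0, 0, 0, 0], [0, 0, 0, 0, 0, 0, 1], [0, 0, 0, 0, 0, 0, 1], [0, 0, 0, 0, 0, 0, 1], [0, 0, 0, 0, 0, 0, 1], [0, 0, 0, 0, 0, 0, 1], [0, 0, 0, 0, 0, -0.5, 1], [0, 0, 0, 0, 0, -0.8, 1]]]}}

```text
time: 9.08
tool_pos: [0.5005, 0.1341, 0.3401]
tool_rot: [0.115, -0.689, 0.706, 0.118]
contact_force: [0.7, 0.8, 0.2]
gripper_width: 1.003
```

{"method": "carry_out", "body": {"moves": [[[0, 0, 0, 0, 0, -1, 1], [0, 0, 0, 0, 0, -1, 1], [0, 0, 0, 0, 0, -0.5, 1], [0, 0, 0, 0, 0, 0, 1], [0, 0, 0, 0, 0, 0, 1]]]}}

```text
time: 9.5
tool_pos: [0.502, 0.1008, 0.4398]
tool_rot: [0.119, -0.689, 0.706, 0.114]
contact_force: [0.6, -0.1, 1.1]
gripper_width: 0.999
```

```bash
python3 - <<'E'
from lamp import *
from go import rep
rep()
for n in ("wrist","scene"):
    g=grab(n); np.save(n+"5.npy",g,allow_pickle=True); cv2.imwrite(f"pics/{n}5.png",g["frame"][:,:,::-1])
    C=cloud(g); f=g["frame"].astype(int)
    near=(abs(C[...,0]-.5)<.1)&(abs(C[...,1]-.15)<.1)
    B=C[near&(C[...,2]>.312)&(C[...,2]<.33)&(f.max(2)<70)]; print(n,"bar",len(B),cv2.minAreaRect(B[:,:2].astype(np.float32)),B[:,2].max())
    P=C[near&(C[...,2]>.2)&(C[...,2]<.285)&(f[...,0]-f[...,2]>50)]
    if len(P)>20:
        c=P.mean(0);U,S,V=np.linalg.svd(P-c); print(" panel",len(P),c,V[2],S)
crop(g,300,390,160,290,4,"lamp5.png")
E
```

```text
t 9.5 pos [0.502  0.1008 0.4398] x [-0.023 -0.945 -0.325] z [ 0.011  0.325 -0.946] F [ 0.6 -0.1  1.1] w 0.999 j [-0.13 -0.29  1.61  0.34  1.84  1.55]
wrist bar 2705 ((0.5034462213516235, 0.1418701559305191), (0.013285982422530651, 0.11517496407032013), 87.49275970458984) 0.32113686965938054
scene bar 163 ((0.5054357647895813, 0.13873979449272156), (0.011380665004253387, 0.10894381254911423), 88.79957580566406) 0.3214873585617558
```

View pics/wrist5.png

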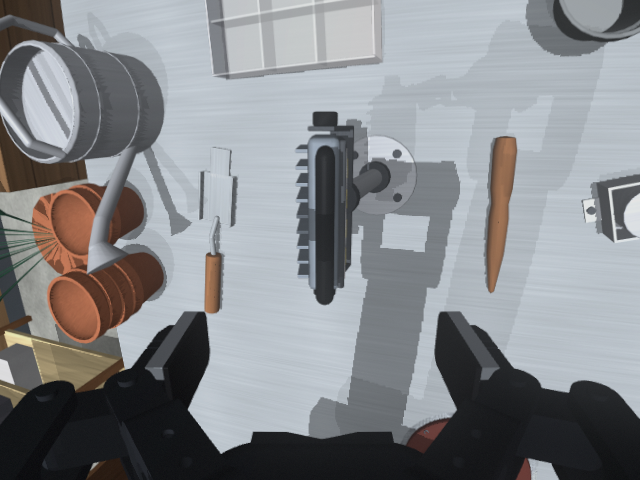

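View pics/lamp5.png

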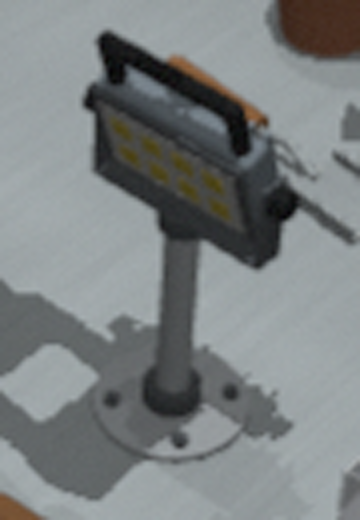

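```bash
python3 - <<'E'
from lamp import *
g=np.load("wrist5.npy",allow_pickle=True).item(); C=cloud(g); f=g["frame"].astype(int)
near=(abs(C[...,0]-.5)<.1)&(abs(C[...,1]-.15)<.1)
B=C[near&(C[...,2]>.315)&(C[...,2]<.33)&(f.max(2)<70)]
# centre line: bin along x
xs=np.linspace(B[:,0].min()+.01,B[:,0].max()-.01,12); ys=[]
for a,b in zip(xs[:-1],xs[1:]):
    q=B[(B[:,0]>=a)&(B[:,0]<b)]; ys.append((q[:,1].min()+q[:,1].max())/2)
print("bar slope deg",np.degrees(np.polyfit((xs[1:]+xs[:-1])/2,ys,1)[0]),np.mean(ys), B[:,0].min(),B[:,0].max())
# head top face plane
H=near&(C[...,2]>.255)&(C[...,2]<.31)&(f.min(2)>90); P=C[H]
c=np.median(P,0); 
for _ in range(4):
    U,S,V=np.linalg.svd(P-P.mean(0),full_matrices=False); n=V[2]*np.sign(V[2][2]); d=abs((P-P.mean(0))@n); P=P[d<max(.0015,1.5*d.std())]
print("headtop n",n,len(P),P.mean(0),"tilt",np.arctan2(-n[1],n[2]))
m=near&(C[...,2]>.005)&(C[...,2]<.012); Q=C[m]; print("foot",len(Q),cv2.minEnclosingCircle(Q[:,:2].astype(np.float32)),Q.min(0),Q.max(0))
gs=np.load("scene5.npy",allow_pickle=True).item(); C=cloud(gs); f=gs["frame"].astype(int)
near=(abs(C[...,0]-.5)<.08)&(abs(C[...,1]-.15)<.06)&(C[...,2]>.2)&(C[...,2]<.28)
P=C[near&(f[...,0]-f[...,2]>18)&(f[...,0]<200)]; print(len(P))
for _ in range(5):
    U,S,V=np.linalg.svd(P-P.mean(0),full_matrices=False); n=V[2]*np.sign(-V[2][1]); d=abs((P-P.mean(0))@n); P=P[d<max(.003,2*d.std())]
print("panel",len(P),P.mean(0),n,S,"az",np.degrees(np.arctan2(n[1],n[0])),"tilt",np.arcsin(-n[2]))
E
```

```text
bar slope deg -1.5722438263219125 0.1419276475747215 0.44582466109703556 0.5610440021166381
headtop n [0.01631873 0.10584847 0.99424836] 730 [0.50810745 0.16592424 0.28013645] tilt -0.10606130537750635
foot 3074 ((0.4963446855545044, 0.16745641827583313), 0.06393706798553467) [0.4325077  0.10933731 0.00500823] [0.55986515 0.20111334 0.01199889]
147
panel 147 [0.50415518 0.1487407  0.23545421] [-0.0287827  -0.94668906 -0.32086038] [0.35480959 0.18368964 0.0122473 ] az -91.74145785078518 tilt 0.3266377590442469
```

The panel-plane fit (azimuth -91.7°, tilt 0.327) and the bar slope (-91.6°) agree with the aim. Next I fly over the bottle for a close look at the cap.

{"method": "carry_out", "body": {"moves": [[[0, 1, 0, 0, 0, 0, 1], [0, 1, 0, 0, 0, 0, 1], [0, 1, 0, 0, 0, 0, 1], [0, 0.8, 0, 0, 0, 0, 1], [0, 0, 0, 1, 0, 0, 1], [0, 0, 0, 1, 0, 0, 1], [0, 0, 0, 1, 0, 0, 1], [0, 0, 0, 1, 0, 0, 1]]]}}

```text
time: 10.27
tool_pos: [0.497, -0.0591, 0.4356]
tool_rot: [-0.001, -0.7, 0.715, 0.002]
contact_force: [1.6, -0.9, 0.2]
gripper_width: 0.999
```

{"method": "carry_out", "body": {"moves": [[[0, 0, 0, 1, 0, 0, 1], [0, 0, 0, 1, 0, 0, 1], [0, 0, 0, 1, 0, 0.2, 1], [0, 0, 0, 0.9, 0, 0.4, 1], [0, 0, 0, 0.2, 0, 0.9, 1], [0, 0, 0, 0, 0, 1, 1], [0, 0, 0, 0, 0, 1, 1], [0, 0, 0, 0, 0, 1, 1]]]}}

```text
time: 10.93
tool_pos: [0.4924, -0.2221, 0.2539]
tool_rot: [-0.0, -0.698, 0.716, 0.002]
contact_force: [0.6, -0.2, 0.4]
gripper_width: 1.005
```

{"method": "carry_out", "body": {"moves": [[[0, 0, 0, 0, 0, 0.4, 1], [0, 0, 0, 0, 0, 0, 1], [0, 0, 0, 0, 0, 0, 1]]]}}

```text
time: 11.18
tool_pos: [0.4925, -0.2218, 0.2396]
tool_rot: [-0.001, -0.699, 0.716, 0.003]
contact_force: [0.7, -0.3, 0.2]
gripper_width: 0.998
```

```bash
python3 - <<'E'
from lamp import *
from go import rep
rep()
g=grab("wrist"); np.save("w6.npy",g,allow_pickle=True); cv2.imwrite("pics/w6.png",g["frame"][:,:,::-1])
C=cloud(g)
m=(C[...,2]>.107)&(C[...,2]<.118)&(abs(C[...,0]-.49)<.05)&(abs(C[...,1]+.225)<.05); P=C[m]; print(len(P),np.median(P[:,2]),cv2.minEnclosingCircle(P[:,:2].astype(np.float32)))
v,u=np.nonzero(m); print(u.min(),u.max(),v.min(),v.max())
E
```

```text
t 11.18 pos [ 0.4925 -0.2218  0.2396] x [-0.024 -1.    -0.003] z [-0.004  0.003 -1.   ] F [ 0.7 -0.3  0.2] w 0.998 j [-0.56 -0.15  1.8   0.    1.5   1.03]
3685 0.11225878206080253 ((0.49408578872680664, -0.22424836456775665), 0.02538120187819004)
292 361 192 260
```

View pics/w6.png

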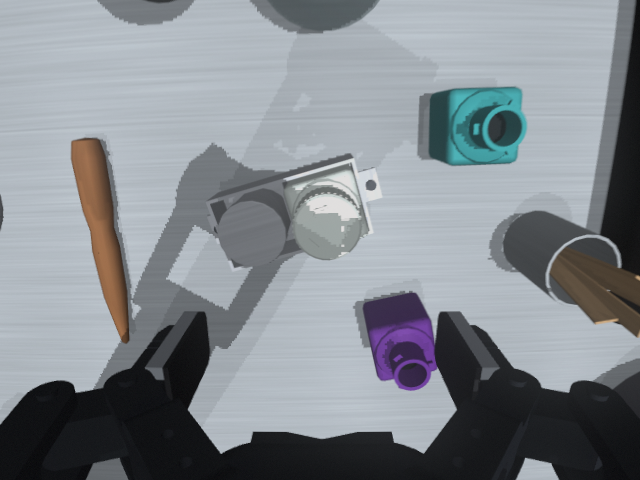

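```bash
python3 - <<'E'
from lamp import *
from go import *
g=np.load("w6.npy",allow_pickle=True).item(); C=cloud(g); c=np.array([.4941,-.2242])
r=np.hypot(C[...,0]-c[0],C[...,1]-c[1])
m=(C[...,2]>.06)&(C[...,2]<.2)&(r>.045)
v,u=np.nonzero(m&(v if False else np.arange(480)[:,None]<300)|(m&(np.arange(480)[:,None]<420)&(np.arange(640)[None]>360)&(np.arange(640)[None]<436)))
for lo,hi in((.045,.06),(.06,.08),(.08,.1),(.1,.13)):
    k=(r[v,u]>lo)&(r[v,u]<hi); 
    if k.sum(): q=C[v[k],u[k]]; print(lo,k.sum(),q.min(0),q.max(0))
print(delta([.4941,-.2242,.085]))
E
```

```text
0.045 1002 [ 0.4547317  -0.18775962  0.06013371] [ 0.5058745  -0.16426426  0.06995525]
0.06 1598 [ 0.44835536 -0.17771063  0.06005322] [ 0.50623127 -0.14436057  0.06936341]
0.08 689 [ 0.44861198 -0.15730708  0.06505013] [ 0.49927245 -0.13295159  0.06961767]
0.1 2200 [ 0.37033926 -0.34837768  0.06001311] [ 0.58011092 -0.26101829  0.0993906 ]
[ 0.04325381 -0.01546996  3.93190725]
```

The cap is centred at (0.4941,-0.2242), top z 0.112. Within 10 cm there is only the tin, which is below the fingertips. I go down to TCP z ≈ 0.086 and grip.

{"method": "carry_out", "body": {"moves": [[[0, 0, 0, 0.04, -0.02, 0.9, 1], [0, 0, 0, 0, 0, 0.9, 1], [0, 0, 0, 0, 0, 0.9, 1], [0, 0, 0, 0, 0, 0.6, 1], [0, 0, 0, 0, 0, 0.4, 1], [0, 0, 0, 0, 0, 0.2, 1], [0, 0, 0, 0, 0, 0, 1], [0, 0, 0, 0, 0, 0, 1]]]}}

```text
time: 11.9
tool_pos: [0.4957, -0.2252, 0.0884]
tool_rot: [0.0, -0.698, 0.716, -0.002]
contact_force: [-0.1, 0.3, 0.1]
gripper_width: 0.993
```

```bash
python3 - <<'E'
from go import *
rep(); print(delta([.4941,-.2242,.085]))
E
```

```text
t 11.9 pos [ 0.4957 -0.2252  0.0884] x [-0.024 -1.     0.002] z [ 0.003 -0.002 -1.   ] F [-0.1  0.3  0.1] w 0.993 j [-0.56 -0.01  1.92  0.    1.22  1.03]
[-0.0247713   0.0403476   0.08483129]
```

{"method": "carry_out", "body": {"moves": [[[0, 0, 0, -0.01, 0.02, 0.07, 1], [0, 0, 0, 0, 0, 0, 1], [0, 0, 0, 0, 0, 0, 1]]]}}

```text
time: 12.15
tool_pos: [0.4943, -0.2246, 0.085]
tool_rot: [0.0, -0.698, 0.716, -0.001]
contact_force: [-0.1, 0.3, 0.3]
gripper_width: 1.0
```

{"method": "carry_out", "body": {"moves": [[[0, 0, 0, 0, 0, 0, 1]]]}}

```text
time: 12.23
tool_pos: [0.494, -0.2244, 0.0845]
tool_rot: [0.0, -0.698, 0.716, -0.001]
contact_force: [-1.1, -0.1, 0.2]
gripper_width: 1.005
```

{"method": "carry_out", "body": {"moves": [[[0, 0, 0, 0, 0, 0, 1]]]}}

```text
time: 12.32
tool_pos: [0.4938, -0.2243, 0.0841]
tool_rot: [0.0, -0.698, 0.716, -0.0]
contact_force: [-0.4, 0.0, -0.2]
gripper_width: 0.997
```

```bash
python3 - <<'E'
from go import *
rep(); print(delta([.4941,-.2242,.085]))
g=grab("wrist"); cv2.imwrite("pics/w7.png",g["frame"][:,:,::-1])
rep()
E
```

```text
t 12.32 pos [ 0.4938 -0.2243  0.0841] x [-0.025 -1.     0.   ] z [ 0.001 -0.    -1.   ] F [-0.4  0.  -0.2] w 0.997 j [-0.56 -0.01  1.93  0.    1.22  1.03]
[-0.00191761 -0.00788145 -0.02231363]
t 12.37 pos [ 0.4937 -0.2242  0.084 ] x [-0.025 -1.     0.   ] z [ 0.001 -0.    -1.   ] F [-0.2  0.4 -0. ] w 1.0 j [-0.56 -0.    1.93  0.    1.22  1.03]
```

View pics/w7.png

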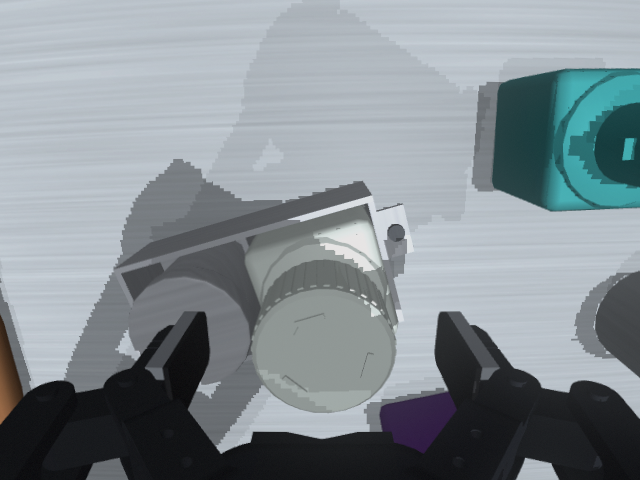

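Cap is centred between the fingers (columns 252–397). Closing.

{"method": "carry_out", "body": {"moves": [[[0, 0, 0, 0, 0, 0, -1], [0, 0, 0, 0, 0, 0, -1], [0, 0, 0, 0, 0, 0, -1], [0, 0, 0, 0, 0, 0, -1], [0, 0, 0, 0, 0, 0, -1], [0, 0, 0, 0, 0, 0, -1]]]}}

```text
time: 12.87
tool_pos: [0.4936, -0.2244, 0.0839]
tool_rot: [-0.0, -0.698, 0.716, -0.0]
contact_force: [-1.1, -1.1, 2.1]
gripper_width: 0.567
```

```bash
python3 - <<'E'
from go import *
rep();print(state()["ft_torque"])
E
```

```text
t 12.87 pos [ 0.4936 -0.2244  0.0839] x [-0.025 -1.     0.001] z [ 0.    -0.001 -1.   ] F [-1.1 -1.1  2.1] w 0.567 j [-0.56 -0.    1.93 -0.    1.22  1.03]
[-0.09212579  0.17260274  0.0280419 ]
```

{"method": "carry_out", "body": {"moves": [[[0, 0, 0, 0, 0, 0.05, -1], [0, 0, 0, 0, 0, 0.04, -1], [0, 0, 0, 0, 0, 0.03, -1], [0, 0, 0, 0, 0, 0, -1], [0, 0, 0, 0, 0, 0, -1], [0, 0, 0, 0, 0, 0, -1]]]}}

```text
time: 13.37
tool_pos: [0.4939, -0.2246, 0.0805]
tool_rot: [-0.0, -0.698, 0.716, -0.0]
contact_force: [-5.1, 0.1, 9.7]
gripper_width: 0.569
```

{"method": "carry_out", "body": {"moves": [[[0, 0, 0, 0, 0, 0, -1], [0, 0, 0, 0, 0, 0, -1]]]}}

```text
time: 13.53
tool_pos: [0.4939, -0.2246, 0.0805]
tool_rot: [-0.0, -0.698, 0.716, -0.0]
contact_force: [-4.5, 1.0, 9.4]
gripper_width: 0.57
```

```bash
python3 - <<'E'
from go import *
rep();print(state()["ft_torque"])
E
```

```text
t 13.53 pos [ 0.4939 -0.2246  0.0805] x [-0.025 -1.     0.001] z [ 0.    -0.001 -1.   ] F [-4.5  1.   9.4] w 0.57 j [-0.56  0.    1.93 -0.    1.21  1.03]
[ 0.14506459  0.7202466  -0.04236226]
```

{"method": "carry_out", "body": {"moves": [[[0, 0, 0, 0, 0, 0.04, -1], [0, 0, 0, 0, 0, 0, -1], [0, 0, 0, 0, 0, 0, -1], [0, 0, 0, 0, 0, 0, -1], [0, 0, 0, 0, 0, 0, -1]]]}}

```text
time: 13.95
tool_pos: [0.494, -0.2246, 0.0793]
tool_rot: [-0.0, -0.698, 0.716, -0.0]
contact_force: [-5.1, 0.7, 12.2]
gripper_width: 0.568
```

```bash
python3 - <<'E'
from go import *
rep();print(state()["ft_torque"])
g=grab("wrist"); cv2.imwrite("pics/w8.png",g["frame"][:,:,::-1])
E
```

```text
t 13.95 pos [ 0.494  -0.2246  0.0793] x [-0.025 -1.     0.001] z [ 0.    -0.001 -1.   ] F [-5.1  0.7 12.2] w 0.568 j [-0.56  0.    1.93 -0.    1.21  1.03]
[ 2.03175121e-01  8.49644819e-01 -5.25402622e-04]
```

View pics/w8.png

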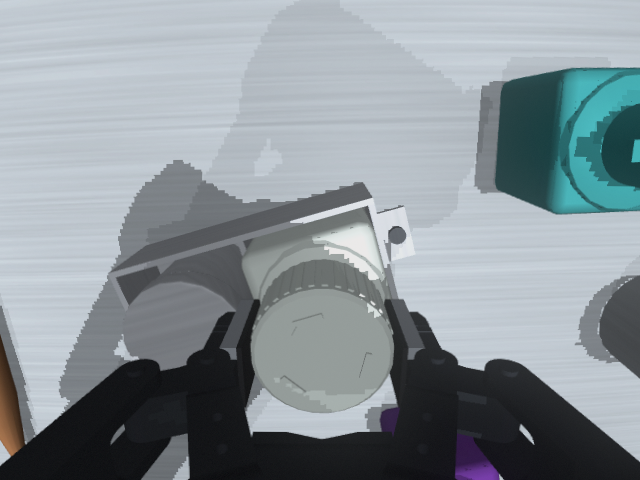

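Pressed about 4.6 mm at 12 N. Now twisting anticlockwise, which is negative about tool z.

{"method": "carry_out", "body": {"moves": [[[0, 0, -0.4, 0, 0, 0, -1], [0, 0, -0.5, 0, 0, 0, -1], [0, 0, -0.5, 0, 0, 0, -1], [0, 0, -0.6, 0, 0, 0, -1]]]}}

```text
time: 14.33
tool_pos: [0.4949, -0.2246, 0.0797]
tool_rot: [-0.001, 0.759, -0.651, 0.001]
contact_force: [-2.3, 2.8, 10.7]
gripper_width: 0.567
```

```bash
python3 - <<'E'
from go import *
rep();print(state()["ft_torque"])
E
```

```text
t 14.33 pos [ 0.4949 -0.2246  0.0797] x [ 0.151 -0.989  0.001] z [ 0.003 -0.001 -1.   ] F [-2.3  2.8 10.7] w 0.567 j [-0.56  0.    1.93  0.    1.21  0.86]
[ 0.31002066  0.36055599 -0.1212595 ]
```

{"method": "carry_out", "body": {"moves": [[[0, 0, -0.7, 0, 0, 0.01, -1], [0, 0, -0.7, 0, 0, 0, -1], [0, 0, -0.7, 0, 0, 0, -1], [0, 0, -0.7, 0, 0, 0, -1], [0, 0, -0.7, 0, 0, 0, -1], [0, 0, -0.7, 0, 0, 0, -1], [0, 0, -0.7, 0, 0, 0, -1], [0, 0, -0.7, 0, 0, 0, -1]]]}}

```text
time: 15.0
tool_pos: [0.4948, -0.2245, 0.0792]
tool_rot: [-0.0, 0.894, -0.448, 0.001]
contact_force: [-3.0, 1.5, 10.7]
gripper_width: 0.563
```

```bash
python3 - <<'E'
from go import *
rep();print(state()["ft_torque"])
g=grab("wrist"); cv2.imwrite("pics/w9.png",g["frame"][:,:,::-1])
E
```

```text
t 15.0 pos [ 0.4948 -0.2245  0.0792] x [ 0.598 -0.801  0.002] z [ 0.002 -0.001 -1.   ] F [-3.   1.5 10.7] w 0.563 j [-0.56  0.    1.93  0.    1.21  0.37]
[ 0.32181563  0.45753588 -0.02755866]
```

View pics/w9.png

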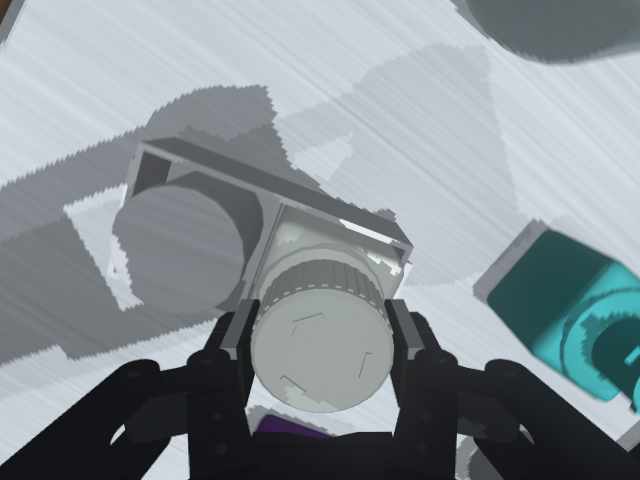

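The cap's marks stay put in the gripper frame, so the cap is turning with it (38° so far).

{"method": "carry_out", "body": {"moves": [[[0, 0, -0.7, 0, 0, 0, -1], [0, 0, -0.7, 0, 0, 0, -1], [0, 0, -0.7, 0, 0, 0, -1], [0, 0, -0.7, 0, 0, 0, -1], [0, 0, -0.7, 0, 0, 0, -1], [0, 0, -0.7, 0, 0, 0, -1], [0, 0, -0.6, 0, 0, 0, -1], [0, 0, 0, 0, 0, 0, -1]]]}}

```text
time: 15.72
tool_pos: [0.4948, -0.2245, 0.0792]
tool_rot: [0.0, 0.967, -0.253, 0.001]
contact_force: [-2.5, 2.7, 11.6]
gripper_width: 0.567
```

```bash
python3 - <<'E'
from go import *
T=rep();print(state()["ft_torque"], np.degrees(np.arctan2(T[1,0],T[0,0])))
g=grab("wrist"); cv2.imwrite("pics/w10.png",g["frame"][:,:,::-1])
E
```

```text
t 15.72 pos [ 0.4948 -0.2245  0.0792] x [ 0.872 -0.49   0.002] z [ 0.002 -0.001 -1.   ] F [-2.5  2.7 11.6] w 0.567 j [-0.56  0.    1.93  0.    1.21 -0.05]
[0.28214293 0.52672336 0.05585024] -29.315369422950727
```

View pics/w10.png

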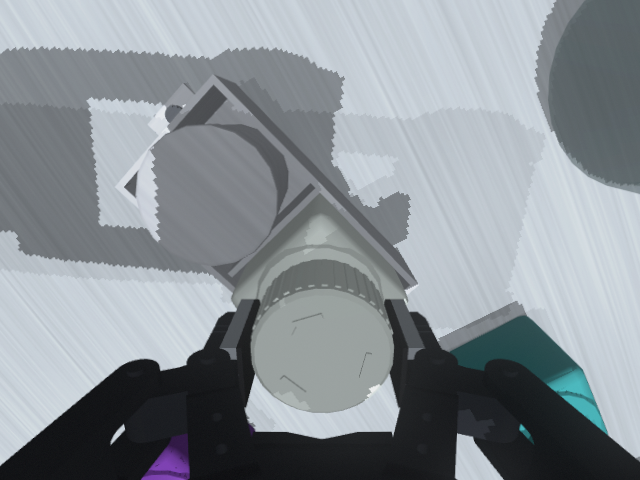

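Turned 62° with no slip. Lifting gently first.

{"method": "carry_out", "body": {"moves": [[[0, 0, 0, 0, 0, -0.1, -1], [0, 0, 0, 0, 0, -0.15, -1], [0, 0, 0, 0, 0, -0.2, -1], [0, 0, 0, 0, 0, 0, -1]]]}}

```text
time: 16.1
tool_pos: [0.4942, -0.2243, 0.096]
tool_rot: [0.0, 0.967, -0.254, 0.001]
contact_force: [0.7, -0.7, -0.6]
gripper_width: 0.568
```

```bash
python3 - <<'E'
from go import *
T=rep();print(state()["ft_torque"])
E
```

```text
t 16.1 pos [ 0.4942 -0.2243  0.096 ] x [ 0.871 -0.491  0.002] z [ 0.002 -0.001 -1.   ] F [ 0.7 -0.7 -0.6] w 0.568 j [-0.56 -0.02  1.92  0.    1.24 -0.05]
[-0.00569709  0.01510972  0.04021606]
```

{"method": "carry_out", "body": {"moves": [[[0, 0, 0, 0, 0, -0.4, -1], [0, 0, 0, 0, 0, -0.5, -1], [0, 0, 0, 0, 0, -0.5, -1], [0, 0, 0, 0, 0, -0.4, -1], [0, 0, 0, 0, 0, -0.3, -1], [0, 0, 0, 0, 0, -0.2, -1], [0, 0, 0, 0, 0, 0, -1], [0, 0, 0, 0, 0, 0, -1]]]}}

```text
time: 16.77
tool_pos: [0.4934, -0.224, 0.1862]
tool_rot: [-0.0, 0.967, -0.254, -0.0]
contact_force: [-0.5, 1.0, 0.0]
gripper_width: 0.568
```

{"method": "carry_out", "body": {"moves": [[[0, 0, 0, 0, 0, 0, -1], [0, 0, 0, 0, 0, 0, -1], [0, 0, 0, 0, 0, 0, -1], [0, 0, 0, 0, 0, 0, -1]]]}}

```text
time: 17.1
tool_pos: [0.4932, -0.2239, 0.1859]
tool_rot: [-0.0, 0.967, -0.254, -0.001]
contact_force: [-0.1, -0.0, 0.1]
gripper_width: 0.57
```

```bash
python3 - <<'E'
from lamp import *
from go import rep
rep()
for n in ("wrist","scene","side"):
    g=grab(n); np.save(n+"11.npy",g,allow_pickle=True); cv2.imwrite(f"pics/{n}11.png",g["frame"][:,:,::-1])
    if n=="scene": crop(g,190,390,150,370,2.7,"scene11c.png")
    if n=="side": crop(g,290,450,160,400,2.5,"side11c.png")
gs=np.load("scene11.npy",allow_pickle=True).item(); C=cloud(gs); f=gs["frame"].astype(int)
near=(abs(C[...,0]-.5)<.08)&(abs(C[...,1]-.15)<.06)&(C[...,2]>.2)&(C[...,2]<.28)
P=C[near&(f[...,0]-f[...,2]>18)&(f[...,0]<200)]
for _ in range(5):
    U,S,V=np.linalg.svd(P-P.mean(0),full_matrices=False); n=V[2]*np.sign(-V[2][1]); d=abs((P-P.mean(0))@n); P=P[d<max(.003,2*d.std())]
print("panel",len(P),P.mean(0),n,np.degrees(np.arctan2(n[1],n[0])),np.arcsin(-n[2]))
E
```

```text
t 17.1 pos [ 0.4932 -0.2239  0.1859] x [ 0.871 -0.491 -0.001] z [-0.001  0.001 -1.   ] F [-0.1 -0.   0.1] w 0.57 j [-0.56 -0.11  1.85  0.    1.4  -0.05]
panel 148 [0.50446345 0.14894017 0.23521089] [-0.02504398 -0.9451506  -0.32567337] -91.5178307905579 0.3317238433324693
```

View pics/scene11c.png

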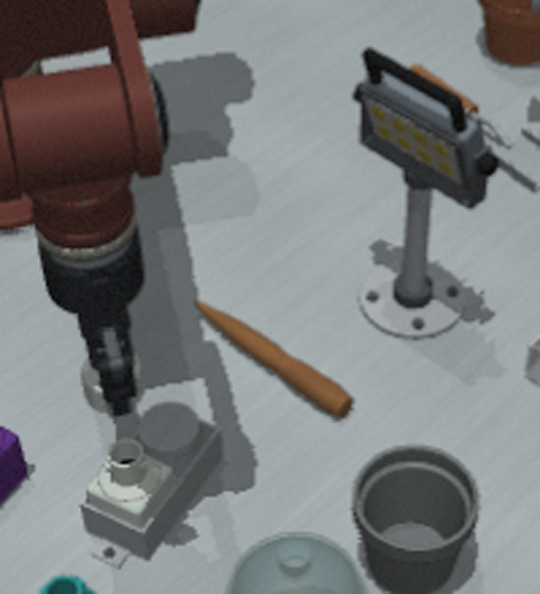

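View pics/side11c.png

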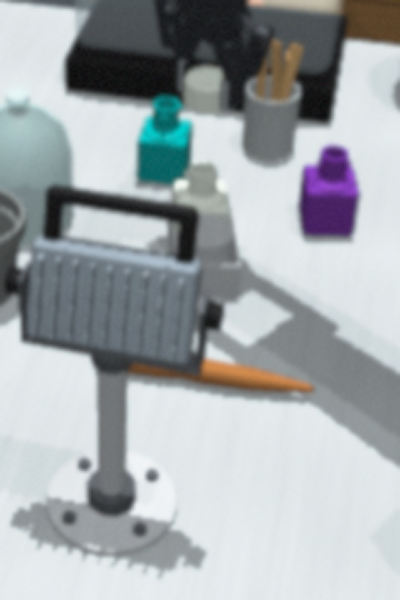

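View pics/wrist11.png

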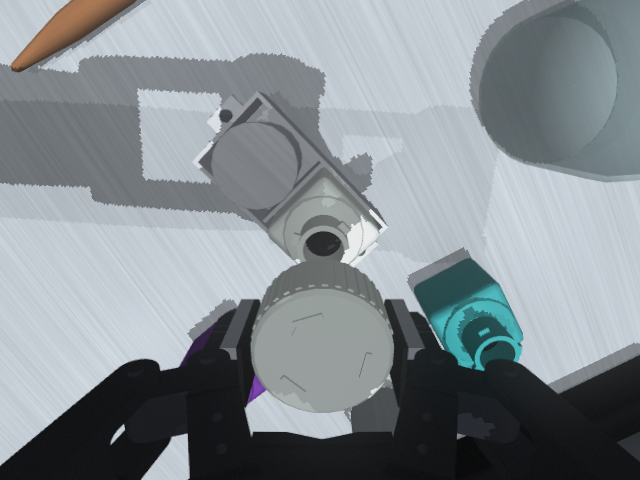

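```bash
python3 - <<'E'
from lamp import *
g=np.load("wrist11.npy",allow_pickle=True).item(); crop(g,260,390,190,280,6,"w11c.png"); print(plane(g,[[323,241],[323,246]],.101)); C=cloud(g)
m=(C[...,2]>.097)&(C[...,2]<.106)&(abs(C[...,0]-.494)<.03)&(abs(C[...,1]+.224)<.03); P=C[m]; print(len(P),P.mean(0),P.min(0),P.max(0))
m=(C[...,2]>.2)&(C[...,2]<.23)&(abs(C[...,0]-.494)<.035)&(abs(C[...,1]+.224)<.035); f=g["frame"].astype(int); m&=f.min(2)>90; P=C[m]; c=P[abs(P[:,2]-np.median(P[:,2]))<.003]; U,S,V=np.linalg.svd(c-c.mean(0),full_matrices=False); print("cap top",len(c),cv2.minEnclosingCircle(c[:,:2].astype(np.float32)),np.median(c[:,2]),V[2])
E
```

```text
[[ 0.4967559  -0.21930647  0.101     ]
 [ 0.49519463 -0.22207807  0.101     ]]
660 [ 0.49692923 -0.21890565  0.10092031] [ 0.47773163 -0.23773987  0.09700577] [ 0.51108742 -0.20844224  0.10311027]
cap top 14208 ((0.4936719834804535, -0.22369657456874847), 0.02569320984184742) 0.21430939393546866 [0.00328105 0.00783909 0.99996389]
```

View pics/w11c.png

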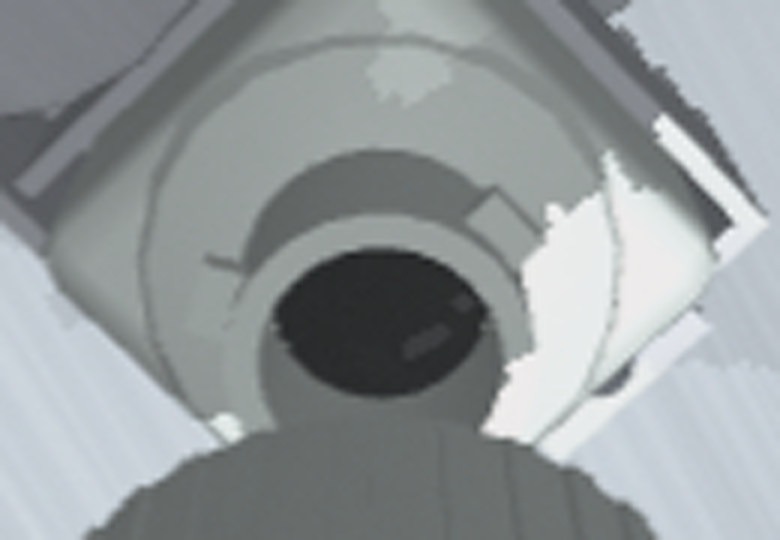

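```bash
python3 - <<'E'
from plant import ticket
print(ticket.job_done())
E
```

```text
the job is handed in; nothing more can be done
None
```

The lamp is aimed at the cap, the cap is off and held level above the open bottle, and I handed the job in at about 17.3 s of the 48 s. `job_done()` reported no verdict.

- **Lamp:** I gripped the carry bar, swung the lamp about -88° and tipped it from about -0.26 to 0.33 rad. In the last scene view the light panel faced azimuth -91.5° and tilt 0.332. That puts the beam's middle at about (0.494, -0.224, 0.106), on the cap where it sat at (0.494, -0.224). I didn't look for the light spot itself; this comes from the panel's plane.
- **Cap:** I pressed it about 4.6 mm at 11–12 N and turned it 62° anticlockwise. It came free with no load.
- **Final pose:** the cap was level to 0.5°, within about 1 mm of straight above the mouth. Its centre was about 99 mm above the rim, and its bottom edge about 85 mm above.
- **Bottle and bystanders:** the bottle stood in its caddy, and the things in view looked unmoved. I judged the bystanders by eye only.

**Check that disagreed:** the scene and side cameras differed by about 6 mm in x on the cap's position. The wrist view fell between them, so I used that one.

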